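# True up a picture-frame corner with the square and hold it

## Task

The loose bar of the wooden frame corner has sagged inward on its springy screw. Pick up the carpenter's square by its wooden grip, set it flat on the bench inside the corner and press its heel firmly home until one outer edge lies flush against the fixed bar and the other flush against the swinging bar, so that the corner is square. Finish while still gripping and pressing it there, for the bar springs back if you let go; leave the small tin, the painted panel and the wax lump where they are.

Things in the scene. Friction and masses are not known exactly. Their poses are not given: they have to be found in the camera images.
- square: Carpenter's square: flat aluminium L, legs 140 mm long (outside), 26 wide, 10 thick, with a wooden grip bridging leg to leg diagonally above. 0.2-0.45 kg. Origin: underside, below the grip's middle. Heel (outer corner) at (+62,-62,0) mm; one leg runs from it along -x (outer edge faces -y), the other along +y (outer edge faces +x). The grip lies along the diagonal (1,1).
- square_grip (a point): Middle of the square's wooden grip, 36 mm above its underside, same axes as the square. The grip is 118 mm long along (1,1), 20 mm wide across (1,-1) (close the fingers that way), z 22 to 48 mm; 41 mm free between its side and the inner corner of the L.
- square_heel (a point): The square's outer heel, where its two outer edges meet, on the underside. Edges and bars rub hard on each other (friction 0.5 to 0.7): pressing on one bar alone can hold the square off the other, so press on both.
- fixed_bar: Fixed brown wood bar of the frame corner, 40 mm wide, 24 high, screwed down. Origin: the frame's inner corner at bench height. It runs 160 mm from there along +y; inner face is x = 0, facing -x. With the corner square, the other bar's inner face is y = 0 and the square sits with its axes parallel to these, its heel at this origin.
- swing_mount: Pivot of the swinging bar with that bar on it: a small steel plate on the bench under the screw, at (+20,-20) mm in the fixed bar's frame, axes parallel to the fixed bar's (it does not turn). The swinging bar is brown wood, 40 mm wide, 24 high, reaching 190 mm from the pivot. (Touching this thing means touching that bar.)
- swing_tip (a point): Free end of the swinging bar's inner face, bench height. Axes turn with the bar: it runs from its pivot along its own -x, its inner face looks to +y. The tip is at (-190,+20) mm from the pivot in these axes. The lowest 12 mm of the inner face begin 32 mm from the pivot.
- swing (a joint): Angle of the swinging bar: 0 = square, positive = sagged inward, negative = beyond square. Starts 0.15 to 0.25 rad; stops at -0.09 and 0.30. Spring 2 N m/rad towards 0.20, screw friction 0.13 N m: opening it takes 3 to 4 N at the tip of the square's leg, rising to about 15 N once the leg lies flush along it; pushed harder it opens beyond square.
- tin_plum: Bystander: small metal tin with plum paint, 58 mm across, 50 mm high, origin centre of underside. Leave alone.
- study_orange: Bystander: small painted panel, 81x96x11 mm, origin centre of underside. Leave alone.
- wax_lump_0: Bystander: pale lump of wax, 29x40x19 mm, origin centre of underside. Leave alone.

How it is judged (in metres and radians):
On the way:
1. the square is picked up off the bench (height (world z) of square above 0.02 m and contact force between the fingers and square above 1 N), for 0.2 s.
At the end, for the whole second after the job is handed in: Square flat on the bench (6 mm, 0.05 rad), heel within 6 mm of the inner corner, within 0.03 rad of the fixed bar's direction, at least 0.8 N on each bar, swinging bar within 0.03 rad of square, fingers still holding the square (over 1 N), at rest (value of joint swing between -0.03 and 0.03 rad and contact force between square and fixed_bar above 0.8 N and contact force between square and swing_mount above 0.8 N and angle between the x axis of square and the x axis of fixed_bar, either way round below 0.03 rad and horizontal distance between square_heel and fixed_bar below 0.006 m and height (world z) of square below 0.006 m and angle between square's own z axis and vertical below 0.05 rad and contact force between the fingers and square above 1 N and linear speed of square below 0.01 m/s); the arm keeps its last pose, push and grip.
It fails at once if the small tin is moved more than 30 mm (distance of tin_plum from where it was at the start of the episode above 0.03 m).
It fails at once if the painted panel is moved more than 30 mm (distance of study_orange from where it was at the start of the episode above 0.03 m).
It fails at once if the wax lump is moved more than 30 mm (distance of wax_lump_0 from where it was at the start of the episode above 0.03 m).
It also fails if it takes over 54 s, if anything falls off the work surface, if the arm or the gripper's body presses on something with over 40 N, if the wrist force passes 120 N, or if a joint passes its speed limit or range.

## Robot

A 6-joint arm with a two-finger parallel gripper is mounted at the origin on the work surface; the furniture and walls round the work are solid. World frame = base frame: x ahead of the robot, y to its left, z up, the work surface at z = 0. Lengths are in m, angles in degrees, forces in N, time in s.
With the tool pointing down it reaches from about 0.325 to 0.85 m from the base axis. Payload 4.4 kg.
Tool frame: the origin (TCP) lies at the very end of the fingers, on their centre line; the grasp point (between the pads) lies 19 mm behind it; z points along the fingers, y is the line along which they close (so a half turn about z gives the same grasp; the last joint's range is limited). The gripper opens to 94 mm and grips with 3 to 60 N. Pads are 16 mm wide; open, the fingers measure 119 mm over their backs; the gripper's body (75 mm by 177 mm) begins 78 mm behind the grasp point.
Start: joints at [-77.321, 11.837, 88.321, -0, 79.842, -8.623], TCP at [0.209, -0.536, 0.205] pointing down, gripper open.
Joint ranges: [-156.59, 156.59], [-49.26, 127.26], [12.9, 141.05], [-63.56, 243.56], [4.71, 150.69], [-161.64, 161.64]. Speed limits (degrees/s): [159.86, 159.86, 180, 180, 180, 180].

## Interface

Orientations are given as a 3x3 rotation matrix whose columns are the frame's x, y, z axes.
In Python, from workcell import sensors, cams, arm gives the robot as it stands.
- The arm moves only by the shell command python3 -m crank 'ROWS' [OPENING] [FORCE]. ROWS is JSON, a list of rows, each an object of numbers: "dx", "dy", "dz": the shift along the tool's x, y, z in mm; "rx", "ry", "rz": the turn, a rotation vector about the tool's x, y, z in degrees. A call has exactly 5 rows; each row is the pose to reach, as a shift and turn from the pose commanded when the call began, along the tool's axes at that moment; what a row does not reach only later rows make up. A row lasts 1/12 s, in which the tool goes at most 41.7 mm and 7.16 degrees, less where a joint would pass 70% of its speed; a pose out of reach is approached as far as the arm can. A call with a gripper value outside its range is refused whole. OPENING is the finger opening in mm, from 0 to 94, set as the call begins (- or left out, the last holds). The fingers move at their own pace and stop on an object; FORCE is the grip in N (left out, the last holds). Time passes only in rows, so rows that repeat a pose let the fingers close, or fill a call up. It gives the time, the measured TCP pose, the force, the opening and the grip force at its end, in the units of the state.
- sensors.read_state(): the state, without advancing time (a new reading comes with each control period).
- cams.camera(name): name is "scene" or "top"; returns a dict with "image" (480x640x3 uint8, red, green, blue), "z_map" (480x640 float32, m along the optical axis (not along the pixel's ray), 0 where there is no reading), "fx", "fy", "cx", "cy" (pixels), "world_from_camera" (4x4, takes a point from camera to world coordinates). Camera axes: x right, y up, looking along -z (the intrinsics and any distortion apply to the point x, -y, -z); pixel columns grow to the right and rows downward; lengths in m; the calibration is good to about 2 mm. A picture is of the moment at which its call begins.
- arm.sign_off(): hands the job in; it is judged then, once.
The state is a dict: "time_s": time; "joints": joint angles; "qvel": joint speeds; "joint_torque": joint torques, N m; "tcp_pos": TCP position; "eef_rot": TCP orientation; "wrist_force": force on the tool from outside, world axes, zero at the start; "wrist_torque": the same for the moment, N m; "width": opening from 0.0 (shut) to 1.0 (fully open); "finger_force": force on a finger pad.
Only numpy, scipy, OpenCV 4.12 (cv2) and the standard library are available. Lean on these libraries where they do the work, as an engineer would, in place of code of your own. Each camera call takes 0.05 s, during which the arm holds its last target. There are 200 camera calls.

## Working session

There is one attempt and no reset: what is moved stays moved. The work goes in short steps, Python scripts to look and compute and a shell command to move; the robot and the scene stay as the last step left them, time stands still between calls to the robot, and variables do not carry over. Pictures are saved under pics/ and viewed, at most 10 in all, crops included, and the job is handed in when it is done.

```bash
ls; mkdir -p pics
python3 - <<'E'
from workcell import sensors,cams
import cv2,numpy as np
s=sensors.read_state();print(s)
for n in("top","scene"):
    c=cams.camera(n);cv2.imwrite(f"pics/{n}0.png",c["image"][:,:,::-1]);np.savez(f"{n}0.npz",**c)
    print(n,c["world_from_camera"].round(3).tolist(),c["fx"],[k for k in c])
E
```

```text
pics
{'time_s': 0.0, 'joints': array([-7.73196957e+01,  1.18848231e+01,  8.84022359e+01, -5.07565931e-04,
        7.98408976e+01, -8.62311220e+00]), 'qvel': array([ 0.03609265, -0.00845306, -0.04834953,  0.03135767, -0.02905165,
        0.0457895 ]), 'joint_torque': array([ 7.64162833e-04, -3.70875227e+01, -2.81415582e+01,  6.97879354e-02,
        3.60558985e-02, -1.80121015e-04]), 'tcp_pos': array([ 0.20871237, -0.53493881,  0.20430634]), 'eef_rot': array([[ 9.31669076e-01,  3.63307700e-01, -4.98732430e-04],
       [ 3.63307896e-01, -9.31666589e-01,  2.17687907e-03],
       [ 3.26224585e-04, -2.20932434e-03, -9.99997506e-01]]), 'wrist_force': array([ 1.32488301, -0.72243312,  0.10892534]), 'wrist_torque': array([0.00655763, 0.01546954, 0.02336009]), 'finger_force': 0.0, 'width': 1.0046726446334384}
top [[0.011, 0.987, -0.16, 0.169], [-1.0, 0.008, -0.014, -0.079], [-0.013, 0.16, 0.987, 1.636], [0.0, 0.0, 0.0, 1.0]] 622.7104046019537 ['image', 'z_map', 'fx', 'fy', 'cx', 'cy', 'world_from_camera']
scene [[-0.835, 0.266, -0.482, -0.091], [-0.55, -0.403, 0.731, 0.668], [0.001, 0.876, 0.483, 0.542], [0.0, 0.0, 0.0, 1.0]] 436.0128517428249 ['image', 'z_map', 'fx', 'fy', 'cx', 'cy', 'world_from_camera']
```

View pics/top0.png

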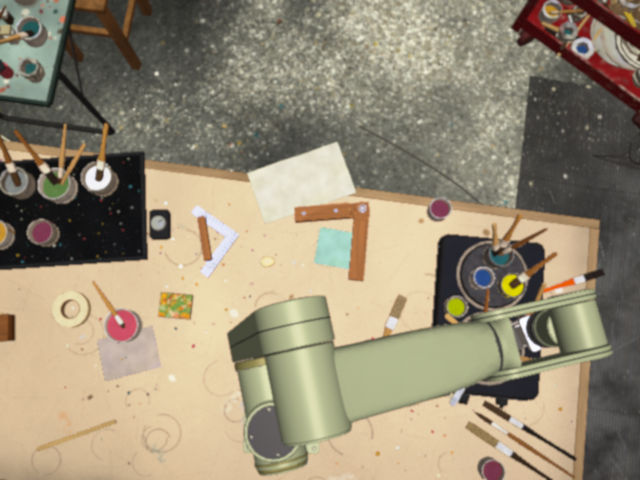

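View pics/scene0.png

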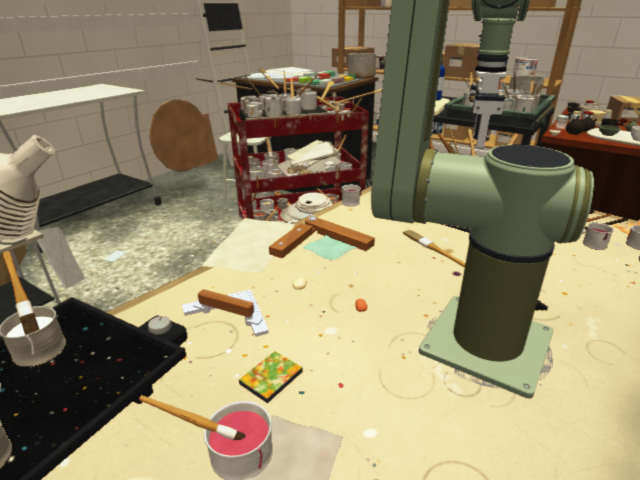

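The top view shows the square with its heel near (238,236) and leg ends near (197,209) and (206,274). The fixed bar runs left from the corner at (352,218), and the swinging bar runs down to (357,280). The tin is near (440,209), the panel near (176,305) and the wax near (267,262).

```bash
cat > h.py <<'E'
import numpy as np,cv2
from scipy.optimize import minimize
def world(c):
    z=c["z_map"];v,u=np.mgrid[:480,:640].astype(float)
    P=np.stack([(u-c["cx"])/c["fx"]*z,-(v-c["cy"])/c["fy"]*z,-z,np.ones_like(z)],-1)
    return (P@c["world_from_camera"].T)[...,:3]
def box(p,x0,x1,y0,y1):  # signed distance
    d=np.stack([np.maximum(x0-p[:,0],p[:,0]-x1),np.maximum(y0-p[:,1],p[:,1]-y1)],1)
    return np.linalg.norm(np.maximum(d,0),axis=1)+np.minimum(d.max(1),0)
def fit(sdf,pin,pout,x0):
    # soft classification of inside/outside pixels
    def cost(x):
        c,s=np.cos(x[2]),np.sin(x[2]);R=np.array([[c,-s],[s,c]])
        f=lambda p:sdf((p-x[:2])@R)
        k=.0015
        return (1/(1+np.exp(-f(pin)/k))).sum()+(1/(1+np.exp(f(pout)/k))).sum()
    best=None
    for a in(-.15,0,.15):
        r=minimize(cost,np.array(x0)+[0,0,a],method="Nelder-Mead",options=dict(initial_simplex=np.array(x0)+[0,0,a]+np.array([[0,0,0],[.02,0,0],[0,.02,0],[0,0,.2]]),xatol=1e-5,fatol=1e-3,maxiter=2000))
        if best is None or r.fun<best.fun:best=r
    return best
sq=lambda p:np.minimum.reduce([box(p,-.078,.062,-.062,-.036),box(p,.036,.062,-.062,.078)])
E
python3 - <<'E'
from h import *
for n in("top","scene"):
    c=dict(np.load(n+"0.npz"));W=world(c);z=W[...,2]
    np.set_printoptions(precision=3,suppress=True)
    if n=="top":
        for u,v in[(238,236),(197,209),(206,274),(206,237),(352,218),(360,210),(357,280),(298,213),(335,245),(310,180),(267,262),(440,209),(176,305),(270,240)]:print(u,v,W[v,u],c["image"][v,u])
    reg=(W[...,0]>.25)&(W[...,0]<.75)&(W[...,1]>-.4)&(W[...,1]<.4)
    im=np.zeros((480,640),np.uint8)
    X=W.reshape(-1,3)
# zoomed crop w/ height
c=dict(np.load("top0.npz"));z=world(c)[...,2][185:305,180:390]
a=cv2.resize(c["image"][185:305,180:390][:,:,::-1],None,fx=3.8,fy=2.5*1,interpolation=0)
b=cv2.applyColorMap(np.clip(z*4000,0,255).astype(np.uint8),cv2.COLORMAP_JET);b=cv2.resize(b,(a.shape[1],a.shape[0]),interpolation=0)
cv2.imwrite("pics/crop.png",np.vstack([a,b])[:600])
E
```

```text
238 236 [0.458 0.125 0.   ] [220 202 187]
197 209 [0.526 0.234 0.021] [231 234 247]
206 274 [0.353 0.205 0.015] [231 233 246]
206 237 [0.445 0.201 0.054] [172 110  61]
352 218 [ 0.509 -0.179  0.001] [175 137 103]
360 210 [ 0.527 -0.199  0.022] [195 176 175]
357 280 [ 0.342 -0.192  0.006] [169 131 100]
298 213 [ 0.516 -0.035  0.027] [181 116  68]
335 245 [ 0.436 -0.134 -0.001] [170 217 202]
310 180 [ 0.613 -0.066  0.003] [230 226 207]
267 262 [0.386 0.045 0.016] [242 231 192]
440 209 [ 0.528 -0.408  0.036] [127  57  81]
176 305 [0.272 0.281 0.008] [125 160  74]
270 240 [ 0.449  0.04  -0.004] [235 215 176]
```

View pics/crop.png

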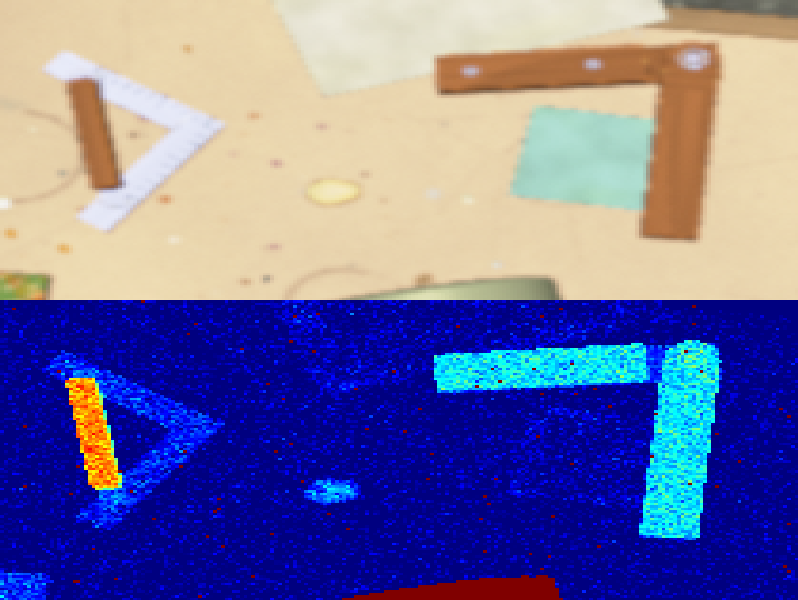

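The crop shows the L, the grip, both bars and the pivot screw clearly. I'll fit models to the colour masks, projected onto the known heights.

```bash
cat >> h.py <<'E'
def plane(c,h):
    v,u=np.mgrid[:480,:640].astype(float)
    d=np.stack([(u-c["cx"])/c["fx"],-(v-c["cy"])/c["fy"],-np.ones_like(u)],-1)@c["world_from_camera"][:3,:3].T
    o=c["world_from_camera"][:3,3]
    return (o+d*((h-o[2])/d[...,2])[...,None])[...,:2]
E
cat > meas.py <<'E'
from h import *
c=dict(np.load("top0.npz"));I=c["image"].astype(int);r,g,b=I[...,0],I[...,1],I[...,2]
np.set_printoptions(precision=4,suppress=True)
z=world(c)[...,2]
# square
P=plane(c,.010);roi=np.zeros((480,640),bool);roi[195:285,185:250]=1
white=(b>r-8)&(b>190)&roi; brown=(r-b>75)&(z>.03)&roi
ok=roi&~cv2.dilate(brown.astype(np.uint8),np.ones((5,5))).astype(bool)
f=fit(sq,P[white&ok],P[ok&~white],[.44,.2,.75]);print("square",f.x,np.degrees(f.x[2]),f.fun,white.sum())
Pg=plane(c,.048);q=Pg[brown];m=cv2.minAreaRect((q*1000).astype(np.float32));print("grip",m)
# bars
P=plane(c,.024);roi[:]=0;roi[195:290,285:380]=1
br=(z>.013)&roi
for nm,bx,lim,x0 in[("fixed",lambda p:box(p,0,.04,-.3,.16),lambda W:W[...,1]>-.165,[.51,-.185,0.]),("swing",lambda p:box(p,-.19,.3,-.02,.02),lambda W:W[...,0]<.475,[.52,-.2,-.15])]:
    k=roi&lim(P);f=fit(bx,P[br&k],P[k&~br],x0);print(nm,f.x,np.degrees(f.x[2]),f.fun)
E
python3 meas.py
```

```text
square [0.4558 0.2243 0.9347] 53.5543074265264 611.0219067314155 879
grip ((443.7398681640625, 207.62571716308594), (113.08285522460938, 20.260446548461914), 10.75534439086914)
fixed [ 0.5089 -0.1857  0.0902] 5.1674290106483385 125.76759093446492
swing [ 0.5311 -0.203  -0.0887] -5.080440763251538 115.23897590557985
```

```bash
sed -i 's/\[.44,.2,.75\]/[.44,.2,-.6]/' meas.py; python3 meas.py
python3 - <<'E'
from h import *
c=dict(np.load("top0.npz"));I=c["image"].astype(int);r,g,b=I[...,0],I[...,1],I[...,2]
print((b>r-8)[195:285,185:250].sum(), I[236,232],I[240,232])
E
```

```text
square [ 0.4452  0.2086 -0.5962] -34.15722406493145 143.79338824231502 879
grip ((443.7398681640625, 207.62571716308594), (113.08285522460938, 20.260446548461914), 10.75534439086914)
fixed [ 0.5089 -0.1857  0.0902] 5.1674290106483385 125.76759093446492
swing [ 0.5311 -0.203  -0.0887] -5.080440763251538 115.23897590557985
888 [226 229 245] [221 224 241]
```

```bash
cat > to.py <<'E'
import sys,numpy as np
from scipy.spatial.transform import Rotation as R
from workcell import sensors
x,y,z,a=map(float,sys.argv[1:]);s=sensors.read_state()
E=s["eef_rot"];a=np.radians(a);c,n=np.cos(a),np.sin(a)
T=np.array([[c,n,0],[n,-c,0],[0,0,-1]])
print("shift",((np.array([x,y,z])-s["tcp_pos"])@E*1000).round(1),"rv",R.from_matrix(E.T@T).as_rotvec(degrees=True).round(2),"tcp",s["tcp_pos"].round(4),"F",s["wrist_force"].round(1),"w",round(s["width"]*94,1),"ff",s["finger_force"],"t",s["time_s"],"q",s["joints"].round(0))
E
python3 to.py .45 -.2 .2 10.8; python3 to.py .4445 .208 .15 10.8
```

```text
shift [ 346.5 -224.5    5. ] rv [-1.20e-01 -1.00e-02  1.05e+01] tcp [ 0.2087 -0.535   0.2044] F [-0.8 -0.3  0.1] w 93.7 ff 0.0 t 0.1 q [-77.  12.  88.   0.  80.  -9.]
shift [ 489.6 -606.5   55.8] rv [-1.20e-01 -1.00e-02  1.05e+01] tcp [ 0.2087 -0.535   0.2044] F [-0.8 -0.3  0.1] w 93.7 ff 0.0 t 0.1 q [-77.  12.  88.   0.  80.  -9.]
```

```bash
python3 -m crank '[{"dx":35,"dy":-22},{"dx":70,"dy":-45},{"dx":105,"dy":-68},{"dx":140,"dy":-90},{"dx":174,"dy":-112}]' 50 10
python3 -m crank '[{"dx":35,"dy":-22,"rz":2},{"dx":70,"dy":-45,"rz":4},{"dx":105,"dy":-68,"rz":6},{"dx":140,"dy":-90,"rz":8},{"dx":172,"dy":-112,"rz":10.5}]'
python3 to.py .4445 .208 .12 10.8
```

```text
shift [ 489.5 -606.4   85.8] rv [-1.20e-01 -1.00e-02  1.05e+01] tcp [ 0.2087 -0.535   0.2044] F [-0.8 -0.3  0.1] w 93.7 ff 0.0 t 0.1 q [-77.  12.  88.   0.  80.  -9.]validation failed for argument at $[0]...
validation failed for argument at $[0]...
```

```bash
python3 -m crank '[{"dx":35,"dy":-22,"dz":0,"rx":0,"ry":0,"rz":0},{"dx":70,"dy":-45,"dz":0,"rx":0,"ry":0,"rz":0},{"dx":105,"dy":-68,"dz":0,"rx":0,"ry":0,"rz":0},{"dx":140,"dy":-90,"dz":0,"rx":0,"ry":0,"rz":0},{"dx":174,"dy":-112,"dz":0,"rx":0,"ry":0,"rz":0}]' 50 10
python3 to.py .45 -.2 .2 10.8
```

```text
time_s: 0.52
tcp_pos: [0.3308, -0.3661, 0.2049]
eef_rot: [[0.932, 0.363, -0.0], [0.363, -0.932, 0.001], [0.0, -0.001, -1.0]]
wrist_force: [0.3, -0.6, 1.2]
width: 0.681
finger_force: 0.0
shift [ 171.3 -111.6    5. ] rv [-0.06  0.   10.46] tcp [ 0.3308 -0.3661  0.2049] F [ 0.3 -0.6  1.2] w 64.0 ff 0.0 t 0.5167 q [-58.   2.  99.   0.  79.  11.]
```

```bash
python3 -m crank '[{"dx":35,"dy":-22,"dz":0,"rx":0,"ry":0,"rz":2},{"dx":70,"dy":-45,"dz":0,"rx":0,"ry":0,"rz":4},{"dx":105,"dy":-68,"dz":0,"rx":0,"ry":0,"rz":6},{"dx":140,"dy":-90,"dz":0,"rx":0,"ry":0,"rz":8},{"dx":171,"dy":-112,"dz":5,"rx":0,"ry":0,"rz":10.5}]' >/dev/null
python3 to.py .4445 .208 .15 10.8
```

```text
shift [  69.9 -402.    50.8] rv [ 0.07 -0.09 -0.08] tcp [ 0.4505 -0.1999  0.2012] F [ 0.6 -0.1  0.3] w 50.1 ff 0.0 t 0.9333 q [-34.   2. 100.   0.  78.  45.]
```

```bash
python3 -m crank '[{"dx":7,"dy":-40,"dz":5,"rx":0,"ry":0,"rz":0},{"dx":14,"dy":-80,"dz":10,"rx":0,"ry":0,"rz":0},{"dx":21,"dy":-120,"dz":15,"rx":0,"ry":0,"rz":0},{"dx":28,"dy":-160,"dz":20,"rx":0,"ry":0,"rz":0},{"dx":35,"dy":-200,"dz":25,"rx":0,"ry":0,"rz":0}]' >/dev/null
python3 -m crank '[{"dx":7,"dy":-40,"dz":5,"rx":0,"ry":0,"rz":0},{"dx":14,"dy":-80,"dz":10,"rx":0,"ry":0,"rz":0},{"dx":21,"dy":-120,"dz":15,"rx":0,"ry":0,"rz":0},{"dx":28,"dy":-160,"dz":20,"rx":0,"ry":0,"rz":0},{"dx":35,"dy":-202,"dz":25,"rx":0,"ry":0,"rz":0}]' >/dev/null
python3 to.py .4445 .208 .018 10.8
```

```text
shift [  3.1  -0.5 132.1] rv [0.01 0.02 0.01] tcp [0.4416 0.207  0.1501] F [ 1.6 -0.1 -0.6] w 50.0 ff 0.0 t 1.7667 q [ 15.   4. 104.  -0.  72.  94.]
```

```bash
python3 -m crank '[{"dx":1,"dy":0,"dz":26,"rx":0,"ry":0,"rz":0},{"dx":2,"dy":0,"dz":52,"rx":0,"ry":0,"rz":0},{"dx":3,"dy":-0.5,"dz":80,"rx":0,"ry":0,"rz":0},{"dx":3,"dy":-0.5,"dz":106,"rx":0,"ry":0,"rz":0},{"dx":3,"dy":-0.5,"dz":132,"rx":0,"ry":0,"rz":0}]' >/dev/null
python3 to.py .4445 .208 .018 10.8
python3 -m crank '[{"dx":0,"dy":0,"dz":0,"rx":0,"ry":0,"rz":0},{"dx":0,"dy":0,"dz":0,"rx":0,"ry":0,"rz":0},{"dx":0,"dy":0,"dz":0,"rx":0,"ry":0,"rz":0},{"dx":0,"dy":0,"dz":0,"rx":0,"ry":0,"rz":0},{"dx":0,"dy":0,"dz":0,"rx":0,"ry":0,"rz":0}]' 0 50
python3 -m crank '[{"dx":0,"dy":0,"dz":0,"rx":0,"ry":0,"rz":0},{"dx":0,"dy":0,"dz":0,"rx":0,"ry":0,"rz":0},{"dx":0,"dy":0,"dz":0,"rx":0,"ry":0,"rz":0},{"dx":0,"dy":0,"dz":0,"rx":0,"ry":0,"rz":0},{"dx":0,"dy":0,"dz":0,"rx":0,"ry":0,"rz":0}]'
```

```text
shift [ 0.2 -1.6 -1. ] rv [0.   0.04 0.05] tcp [0.4446 0.2064 0.017 ] F [-0.6  0.1  0.7] w 50.0 ff 0.0 t 2.1833 q [ 15.  16. 109.  -0.  55.  94.]
time_s: 2.6
tcp_pos: [0.447, 0.2067, 0.0206]
eef_rot: [[0.982, 0.187, 0.004], [0.187, -0.982, 0.001], [0.004, -0.001, -1.0]]
wrist_force: [-0.1, 2.1, 1.2]
width: 0.215
finger_force: 1.1
time_s: 3.02
tcp_pos: [0.447, 0.2067, 0.0205]
eef_rot: [[0.982, 0.187, 0.004], [0.187, -0.982, 0.001], [0.004, -0.0, -1.0]]
wrist_force: [-1.2, 0.8, 7.0]
width: 0.211
finger_force: 50.0
```

```bash
python3 -m crank '[{"dx":0,"dy":0,"dz":-12,"rx":0,"ry":0,"rz":0},{"dx":0,"dy":0,"dz":-24,"rx":0,"ry":0,"rz":0},{"dx":0,"dy":0,"dz":-36,"rx":0,"ry":0,"rz":0},{"dx":0,"dy":0,"dz":-48,"rx":0,"ry":0,"rz":0},{"dx":0,"dy":0,"dz":-60,"rx":0,"ry":0,"rz":0}]'
python3 to.py .41 -.05 .08 50.1
```

```text
time_s: 3.43
tcp_pos: [0.4444, 0.2059, 0.0787]
eef_rot: [[0.982, 0.187, -0.001], [0.187, -0.982, -0.0], [-0.001, 0.0, -1.0]]
wrist_force: [0.6, -0.9, -2.6]
width: 0.213
finger_force: 50.0
shift [-81.7 244.9  -1.1] rv [-2.00e-02  7.00e-02 -3.93e+01] tcp [0.4444 0.2059 0.0787] F [ 0.6 -0.9 -2.6] w 20.0 ff 49.99886155128479 t 3.4333 q [ 15.  10. 107.  -0.  63.  94.]
```

```bash
python3 -m crank '[{"dx":-8,"dy":24,"dz":0,"rx":0,"ry":0,"rz":-4},{"dx":-16,"dy":48,"dz":0,"rx":0,"ry":0,"rz":-8},{"dx":-24,"dy":73,"dz":0,"rx":0,"ry":0,"rz":-12},{"dx":-32,"dy":98,"dz":0,"rx":0,"ry":0,"rz":-16},{"dx":-41,"dy":122,"dz":0,"rx":0,"ry":0,"rz":-20}]' >/dev/null
python3 to.py .41 -.06 .08 50.1
```

```text
shift [-85.4 109.1  -1.6] rv [-1.000e-02  3.000e-02 -1.907e+01] tcp [0.4269 0.0775 0.0784] F [ 0.5 -0.7 -3.4] w 19.4 ff 50.00055491924286 t 3.85 q [ -1.   3. 114.  -0.  62.  58.]
```

```bash
python3 -m crank '[{"dx":-17,"dy":22,"dz":0,"rx":0,"ry":0,"rz":-4},{"dx":-34,"dy":44,"dz":0,"rx":0,"ry":0,"rz":-8},{"dx":-51,"dy":66,"dz":0,"rx":0,"ry":0,"rz":-12},{"dx":-68,"dy":88,"dz":-1,"rx":0,"ry":0,"rz":-16},{"dx":-85,"dy":109,"dz":-1,"rx":0,"ry":0,"rz":-19}]' >/dev/null
python3 -m crank '[{"dx":0,"dy":0,"dz":0,"rx":0,"ry":0,"rz":0},{"dx":0,"dy":0,"dz":0,"rx":0,"ry":0,"rz":0},{"dx":0,"dy":0,"dz":0,"rx":0,"ry":0,"rz":0},{"dx":0,"dy":0,"dz":0,"rx":0,"ry":0,"rz":0},{"dx":0,"dy":0,"dz":0,"rx":0,"ry":0,"rz":0}]' >/dev/null
python3 to.py .41 -.06 .08 50.1
python3 - <<'E'
from workcell import cams
import cv2,numpy as np
o=[]
for n in("top","scene"):
    c=cams.camera(n);np.savez(n+"1.npz",**c);o.append(c["image"][:,:,::-1])
a=cv2.resize(o[0][180:320,250:400],(560,520),interpolation=1)
b=cv2.resize(o[1][180:330,200:420],(0,0),fx=3,fy=3)
cv2.imwrite("pics/held.png",np.hstack([cv2.resize(a,(400,373)),cv2.resize(b,(400,373))]))
E
```

```text
shift [-2.2  1.4 -0.6] rv [-0.04  0.   -0.21] tcp [ 0.4104 -0.0574  0.0794] F [-0.3  0.2 -3.5] w 19.6 ff 49.99878644943237 t 4.6833 q [-20.   1. 117.   0.  62.  20.]
```

View pics/held.png

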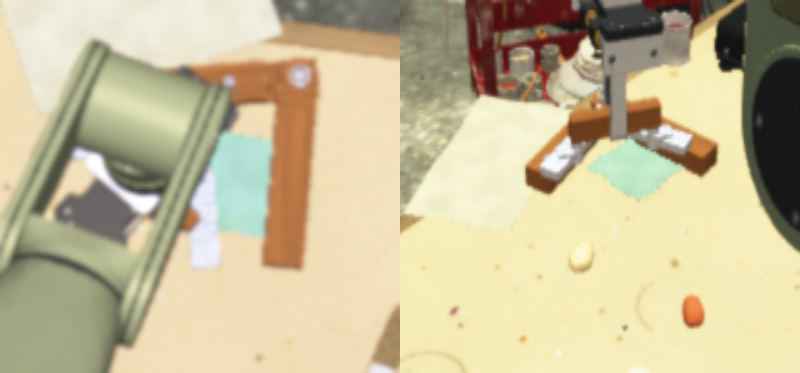

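The square is held level just inside the corner. In the right view the grip is at (615,120) and the legs are clear of the panel-coloured card. Next I'll lower it inside the corner, clear of both bars.

```bash
python3 to.py .4245 -.0892 .0235 50.2
```

```text
shift [-15.2  31.   56. ] rv [-0.02 -0.   -0.3 ] tcp [ 0.4106 -0.0576  0.0795] F [ 0.1 -0.4 -3.1] w 19.5 ff 49.998682737350464 t 4.7833 q [-20.   1. 117.   0.  62.  20.]
```

```bash
python3 -m crank '[{"dx":-7,"dy":15,"dz":0,"rx":0,"ry":0,"rz":0},{"dx":-15,"dy":31,"dz":0,"rx":0,"ry":0,"rz":0},{"dx":-15,"dy":31,"dz":20,"rx":0,"ry":0,"rz":-0.3},{"dx":-15,"dy":31,"dz":40,"rx":0,"ry":0,"rz":-0.3},{"dx":-15,"dy":31,"dz":56,"rx":0,"ry":0,"rz":-0.3}]' >/dev/null
python3 -m crank '[{"dx":0,"dy":0,"dz":0,"rx":0,"ry":0,"rz":0},{"dx":0,"dy":0,"dz":0,"rx":0,"ry":0,"rz":0},{"dx":0,"dy":0,"dz":0,"rx":0,"ry":0,"rz":0},{"dx":0,"dy":0,"dz":0,"rx":0,"ry":0,"rz":0},{"dx":0,"dy":0,"dz":0,"rx":0,"ry":0,"rz":0}]' >/dev/null
python3 to.py .443 -.1278 .0205 50.2
```

```text
shift [-17.7  37.6   4.2] rv [ 0.11 -0.03 -0.08] tcp [ 0.4255 -0.0901  0.0246] F [ 0.2  0.7 -2.6] w 19.8 ff 49.98283624649048 t 5.6167 q [-23.   9. 116.   0.  55.  16.]
```

```bash
python3 -m crank '[{"dx":0,"dy":0,"dz":1,"rx":0,"ry":0,"rz":0},{"dx":0,"dy":0,"dz":2,"rx":0,"ry":0,"rz":0},{"dx":0,"dy":0,"dz":3.5,"rx":0,"ry":0,"rz":0},{"dx":0,"dy":0,"dz":3.5,"rx":0,"ry":0,"rz":0},{"dx":0,"dy":0,"dz":3.5,"rx":0,"ry":0,"rz":0}]' >/dev/null
python3 to.py .443 -.1278 .0205 50.2
```

```text
shift [-17.3  38.   -0.2] rv [ 0.03 -0.01 -0.11] tcp [ 0.425  -0.0901  0.0203] F [-0.5 -0.5 -1.2] w 19.6 ff 49.98382866382599 t 6.0333 q [-23.  10. 116.   0.  54.  16.]
```

```bash
python3 -m crank '[{"dx":-4,"dy":7,"dz":0.4,"rx":0,"ry":0,"rz":0},{"dx":-8,"dy":14,"dz":0.4,"rx":0,"ry":0,"rz":0},{"dx":-12,"dy":20,"dz":0.4,"rx":0,"ry":0,"rz":0},{"dx":-15,"dy":26,"dz":0.4,"rx":0,"ry":0,"rz":0},{"dx":-16,"dy":30,"dz":0.4,"rx":0,"ry":0,"rz":0}]' >/dev/null
python3 to.py .443 -.1278 .0205 50.2
python3 -m crank '[{"dx":0,"dy":0,"dz":0,"rx":0,"ry":0,"rz":0},{"dx":0,"dy":0,"dz":0,"rx":0,"ry":0,"rz":0},{"dx":0,"dy":0,"dz":0,"rx":0,"ry":0,"rz":0},{"dx":0,"dy":0,"dz":0,"rx":0,"ry":0,"rz":0},{"dx":0,"dy":0,"dz":0,"rx":0,"ry":0,"rz":0}]' >/dev/null
python3 to.py .443 -.1278 .0205 50.2
```

```text
shift [-2.1 10.9 -0.4] rv [-0.4  -0.12 -0.23] tcp [ 0.436  -0.1192  0.0202] F [-6.5 11.9 15.8] w 19.6 ff 50.02512574195862 t 6.45 q [-26.  12. 114.   0.  55.  13.]
shift [-1.9 10.  -0.3] rv [-0.23 -0.08 -0.2 ] tcp [ 0.4365 -0.1199  0.0202] F [-4.6  5.   7.3] w 19.9 ff 50.03680765628815 t 6.8667 q [-26.  12. 114.   0.  55.  13.]
```

```bash
python3 -m crank '[{"dx":0,"dy":2,"dz":-0.3,"rx":0,"ry":0,"rz":0},{"dx":-0.5,"dy":4,"dz":-0.3,"rx":0,"ry":0,"rz":0},{"dx":-1,"dy":6,"dz":-0.3,"rx":0,"ry":0,"rz":0},{"dx":-1.5,"dy":7,"dz":-0.3,"rx":0,"ry":0,"rz":0},{"dx":-1.5,"dy":8,"dz":-0.3,"rx":0,"ry":0,"rz":0}]' >/dev/null
python3 -m crank '[{"dx":0,"dy":0,"dz":0,"rx":0,"ry":0,"rz":0},{"dx":0,"dy":0,"dz":0,"rx":0,"ry":0,"rz":0},{"dx":0,"dy":0,"dz":0,"rx":0,"ry":0,"rz":0},{"dx":0,"dy":0,"dz":0,"rx":0,"ry":0,"rz":0},{"dx":0,"dy":0,"dz":0,"rx":0,"ry":0,"rz":0}]' >/dev/null
python3 to.py .443 -.1278 .0205 50.2
```

```text
shift [-0.6  4.4 -0.3] rv [-0.49 -0.08 -0.2 ] tcp [ 0.44   -0.1245  0.0202] F [-7.   9.6 12.6] w 19.7 ff 50.04666030406952 t 7.7 q [-27.  12. 113.   0.  55.  13.]
```

```bash
python3 -m crank '[{"dx":0,"dy":1,"dz":-0.5,"rx":0,"ry":0,"rz":0},{"dx":0,"dy":2,"dz":-0.8,"rx":0,"ry":0,"rz":0},{"dx":-0.3,"dy":3,"dz":-0.8,"rx":0,"ry":0,"rz":0},{"dx":-0.5,"dy":4,"dz":-0.8,"rx":0,"ry":0,"rz":0},{"dx":-0.5,"dy":4,"dz":-0.8,"rx":0,"ry":0,"rz":0}]' >/dev/null
python3 -m crank '[{"dx":0,"dy":0,"dz":0,"rx":0,"ry":0,"rz":0},{"dx":0,"dy":0,"dz":0,"rx":0,"ry":0,"rz":0},{"dx":0,"dy":0,"dz":0,"rx":0,"ry":0,"rz":0},{"dx":0,"dy":0,"dz":0,"rx":0,"ry":0,"rz":0},{"dx":0,"dy":0,"dz":0,"rx":0,"ry":0,"rz":0}]' >/dev/null
python3 to.py .443 -.1278 .0205 50.2
cat > look.py <<'E'
import sys
from h import *
from workcell import cams
c=cams.camera("top");s=cams.camera("scene");k=sys.argv[1]
np.savez("top%s.npz"%k,**c);np.savez("scene%s.npz"%k,**s)
np.set_printoptions(precision=4,suppress=True)
z=world(c)[...,2];P=plane(c,.024);I=c["image"].astype(int)
roi=np.zeros((480,640),bool);roi[195:290,335:385]=1;roi&=(P[...,0]<.46)&(P[...,0]>.32)&(z<.05)
br=roi&(I[...,0]-I[...,2]>80)&(z>.013)
# outer edge line per row
L=np.array([P[r,np.where(br[r])[0].max()] for r in range(225,275) if br[r].sum()>5]);p=np.polyfit(L[:,0],L[:,1],1);print("outer edge yaw",np.arctan(p[0]),len(L))
c0=dict(np.load("top0.npz"));z0=world(c0)[...,2];I0=c0["image"].astype(int);b0=(I0[...,0]-I0[...,2]>80)&(z0>.013)&roi
L=np.array([P[r,np.where(b0[r])[0].max()] for r in range(225,275) if b0[r].sum()>5]);p=np.polyfit(L[:,0],L[:,1],1);print("initially",np.arctan(p[0]))
a=cv2.resize(c["image"][185:295,280:400],(400,367))
b=cv2.resize(s["image"][200:270,250:390],(400,367))
cv2.imwrite("pics/look%s.png"%k,np.hstack([a,b])[:,:,::-1])
E
python3 look.py 2
```

```text
shift [ 0.4  1.2 -0.2] rv [-0.58 -0.03 -0.14] tcp [ 0.4419 -0.1273  0.0204] F [-6.9  8.1  9.4] w 19.9 ff 49.99249041080475 t 8.5333 q [-27.  13. 112.   0.  55.  13.]
outer edge yaw 0.057813460863313834 40
initially -0.08789118673831188
```

View pics/look2.png

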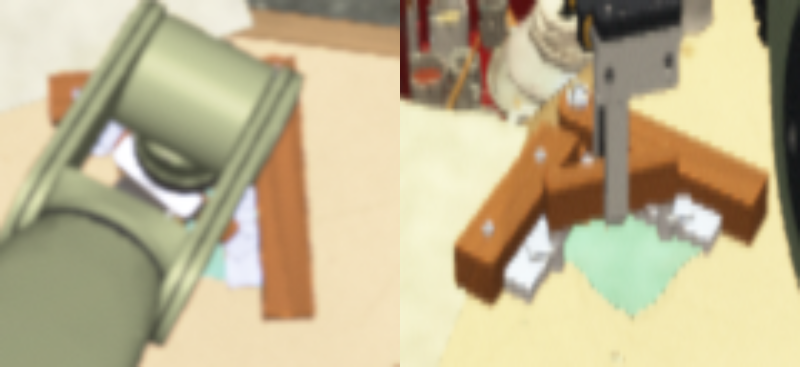

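Left view: the swinging bar is nearly square, with about 0.03 rad left. Right view: there's still a small gap along the fixed bar, near (525,240). I'll press on.

```bash
python3 -m crank '[{"dx":-0.5,"dy":1,"dz":-0.3,"rx":0,"ry":0,"rz":0},{"dx":-1,"dy":2,"dz":-0.5,"rx":0,"ry":0,"rz":0},{"dx":-1,"dy":3,"dz":-0.5,"rx":0,"ry":0,"rz":0},{"dx":-1,"dy":4,"dz":-0.5,"rx":0,"ry":0,"rz":0},{"dx":-1,"dy":4,"dz":-0.5,"rx":0,"ry":0,"rz":0}]' >/dev/null
python3 -m crank '[{"dx":0,"dy":0,"dz":0,"rx":0,"ry":0,"rz":0},{"dx":0,"dy":0,"dz":0,"rx":0,"ry":0,"rz":0},{"dx":0,"dy":0,"dz":0,"rx":0,"ry":0,"rz":0},{"dx":0,"dy":0,"dz":0,"rx":0,"ry":0,"rz":0},{"dx":0,"dy":0,"dz":0,"rx":0,"ry":0,"rz":0}]' >/dev/null
python3 to.py .443 -.1278 .0205 50.2
python3 look.py 3
```

```text
shift [ 1.4 -0.4  0. ] rv [-0.85  0.01 -0.1 ] tcp [ 0.4424 -0.1292  0.0205] F [-12.1  12.4  13.5] w 19.6 ff 49.9894917011261 t 9.4667 q [-27.  13. 112.   0.  56.  13.]
outer edge yaw 0.07754256798194381 40
initially -0.08230489626842927
```

```bash
python3 -m crank '[{"dx":-0.3,"dy":0.5,"dz":-0.2,"rx":-0.3,"ry":0,"rz":0},{"dx":-0.6,"dy":1,"dz":-0.3,"rx":-0.6,"ry":0,"rz":0},{"dx":-1,"dy":1.5,"dz":-0.3,"rx":-0.9,"ry":0,"rz":0},{"dx":-1,"dy":2,"dz":-0.3,"rx":-0.9,"ry":0,"rz":0},{"dx":-1,"dy":2,"dz":-0.3,"rx":-0.9,"ry":0,"rz":0}]' >/dev/null
python3 -m crank '[{"dx":0,"dy":0,"dz":0,"rx":0,"ry":0,"rz":0},{"dx":0,"dy":0,"dz":0,"rx":0,"ry":0,"rz":0},{"dx":0,"dy":0,"dz":0,"rx":0,"ry":0,"rz":0},{"dx":0,"dy":0,"dz":0,"rx":0,"ry":0,"rz":0},{"dx":0,"dy":0,"dz":0,"rx":0,"ry":0,"rz":0}]' >/dev/null
python3 to.py .443 -.1278 .0205 50.2
python3 look.py 4
```

```text
shift [ 2.2 -1.5 -0.3] rv [-0.09 -0.02 -0.11] tcp [ 0.4427 -0.1304  0.0202] F [-8.7 13.2 12.1] w 19.9 ff 50.00470697879791 t 10.4 q [-27.  13. 113.   0.  55.  13.]
outer edge yaw 0.08931299099642429 40
initially -0.08505663762929257
```

```bash
python3 -m crank '[{"dx":0.3,"dy":0.3,"dz":-0.4,"rx":0,"ry":0,"rz":0},{"dx":0.6,"dy":0.6,"dz":-0.8,"rx":0,"ry":0,"rz":0},{"dx":1,"dy":1,"dz":-1,"rx":0,"ry":0,"rz":0},{"dx":1,"dy":1,"dz":-1,"rx":0,"ry":0,"rz":0},{"dx":1,"dy":1,"dz":-1,"rx":0,"ry":0,"rz":0}]' >/dev/null
python3 -m crank '[{"dx":0,"dy":0,"dz":0,"rx":0,"ry":0,"rz":0},{"dx":0,"dy":0,"dz":0,"rx":0,"ry":0,"rz":0},{"dx":0,"dy":0,"dz":0,"rx":0,"ry":0,"rz":0},{"dx":0,"dy":0,"dz":0,"rx":0,"ry":0,"rz":0},{"dx":0,"dy":0,"dz":0,"rx":0,"ry":0,"rz":0}]' >/dev/null
python3 to.py .443 -.1278 .0205 50.2
python3 look.py 5
```

```text
shift [ 2.2 -1.5 -0.3] rv [-0.19  0.08 -0.09] tcp [ 0.4427 -0.1304  0.0202] F [-10.1  11.2   8.6] w 20.0 ff 50.000367164611816 t 11.3333 q [-27.  13. 112.  -0.  55.  13.]
outer edge yaw 0.0874737337253214 40
initially -0.08505663762929257
```

View pics/look5.png

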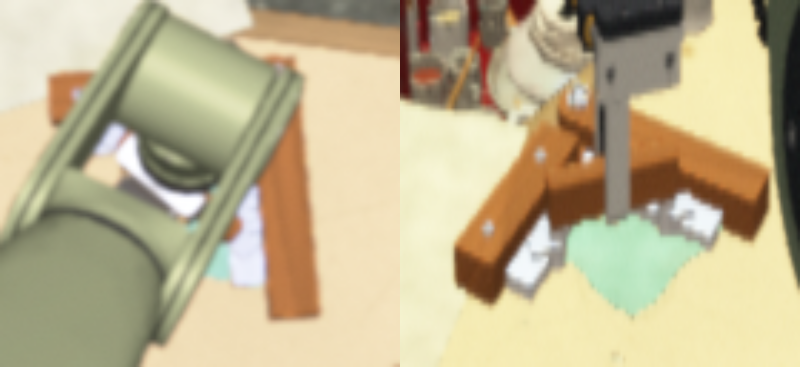

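```bash
python3 -m crank '[{"dx":0.5,"dy":0.5,"dz":-0.4,"rx":0,"ry":0,"rz":0},{"dx":1,"dy":1,"dz":-0.8,"rx":0,"ry":0,"rz":0},{"dx":1.5,"dy":1.5,"dz":-1,"rx":0,"ry":0,"rz":0},{"dx":2,"dy":2,"dz":-1,"rx":0,"ry":0,"rz":0},{"dx":2,"dy":2,"dz":-1,"rx":0,"ry":0,"rz":0}]' >/dev/null
python3 -m crank '[{"dx":0,"dy":0,"dz":0,"rx":0,"ry":0,"rz":0},{"dx":0,"dy":0,"dz":0,"rx":0,"ry":0,"rz":0},{"dx":0,"dy":0,"dz":0,"rx":0,"ry":0,"rz":0},{"dx":0,"dy":0,"dz":0,"rx":0,"ry":0,"rz":0},{"dx":0,"dy":0,"dz":0,"rx":0,"ry":0,"rz":0}]' >/dev/null
python3 to.py .443 -.1278 .0205 50.2
python3 look.py 6
python3 - <<'E'
from h import *
o=np.array([.5089,-.1857]);a=.0902;R=np.array([[np.cos(a),-np.sin(a)],[np.sin(a),np.cos(a)]])
for n in("top","scene"):
    c=dict(np.load(n+"6.npz"));I=c["image"].astype(int);r,g,b=I[...,0],I[...,1],I[...,2]
    p=(plane(c,.010)-o)@R*1000;w=(b>r-5)&(b>190)&(p[...,0]>-160)&(p[...,0]<15)&(p[...,1]>-20)&(p[...,1]<160)
    br=(r-b>60)
    m=w&(p[...,1]>85);q=p[m];print(n,"yleg n",m.sum())
    if len(q):
        for y in(90,100,110,120,130):
            k=q[abs(q[:,1]-y)<6];print("  y",y,"x range",k[:,0].min().round(1) if len(k) else"",k[:,0].max().round(1) if len(k) else "")
        print("  ymax",q[:,1].max())
    m=w&(p[...,0]<-85);q=p[m];print(n,"xleg n",m.sum())
    if len(q):
        for x in(-95,-105,-115,-125,-133):
            k=q[abs(q[:,0]-x)<6];print("  x",x,"y range",k[:,1].min().round(1) if len(k) else"",k[:,1].max().round(1) if len(k) else "")
        print("  xmin",q[:,0].min())
E
```

```text
shift [ 2.1 -1.4 -0.1] rv [-0.44  0.31 -0.04] tcp [ 0.4427 -0.1304  0.0204] F [-15.5   8.3   7.2] w 19.5 ff 49.99524772167206 t 12.2667 q [-27.  13. 112.  -0.  55.  13.]
outer edge yaw 0.08931299099642429 40
initially -0.08505663762929257
top yleg n 111
  y 90 x range -54.0 -15.5
  y 100 x range -45.1 -6.5
  y 110 x range -33.5 -3.4
  y 120 x range -24.5 -8.4
  y 130 x range -23.7 -23.7
  ymax 126.47636552663941
top xleg n 235
  x -95 y range -0.2 18.9
  x -105 y range 3.1 33.0
  x -115 y range 1.5 39.1
  x -125 y range -0.1 45.3
  x -133 y range 0.3 45.3
  xmin -140.6995583571331
scene yleg n 260
  y 90 x range -123.5 -0.8
  y 100 x range -123.5 -1.8
  y 110 x range -121.4 -1.2
  y 120 x range -26.8 -1.2
  y 130 x range -25.5 -0.5
  ymax 140.6325387377475
scene xleg n 279
  x -95 y range 1.1 106.6
  x -105 y range -2.6 111.5
  x -115 y range -0.1 108.1
  x -125 y range -0.0 105.8
  x -133 y range 0.0 57.6
  xmin -139.11002129010245
```

```bash
for i in 1 2 ; do python3 -m crank '[{"dx":0,"dy":0,"dz":0,"rx":0,"ry":0,"rz":0},{"dx":0,"dy":0,"dz":0,"rx":0,"ry":0,"rz":0},{"dx":0,"dy":0,"dz":0,"rx":0,"ry":0,"rz":0},{"dx":0,"dy":0,"dz":0,"rx":0,"ry":0,"rz":0},{"dx":0,"dy":0,"dz":0,"rx":0,"ry":0,"rz":0}]' >/dev/null; python3 to.py .443 -.1278 .0205 50.2; done; python3 look.py 7; python3 -c "
from workcell import arm;print(arm.sign_off())"
```

```text
shift [ 2.1 -1.5 -0.1] rv [-0.43  0.31 -0.05] tcp [ 0.4428 -0.1304  0.0204] F [-15.6   6.4   8.3] w 19.6 ff 49.99527990818024 t 12.7833 q [-27.  13. 112.  -0.  55.  13.]
shift [ 2.1 -1.4 -0.1] rv [-0.43  0.31 -0.04] tcp [ 0.4428 -0.1304  0.0204] F [-16.2   7.3   8. ] w 19.8 ff 49.99529421329498 t 13.2 q [-27.  13. 112.  -0.  55.  13.]
outer edge yaw 0.08931299099642429 40
initially -0.08505663762929257
the job is handed in; nothing more can be done
None
```

I pressed the square home against both bars, still gripped at about 50 N, and handed the job in at about 13 s with the swinging bar measured within about 0.005 rad of square; the hand-in gave no verdict.

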